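Seat the glued walnut boss and start the glue timer

TASK

On the carving bench, gently push the dark walnut boss down into the frieze panel with the fingertips until its head sits fully home on the wood; then press the green start button of the glue timer with the fingertips, let it come back up, and withdraw. Only push: lift nothing and do not pull the boss out. Leave the three pale bosses, the red stop button and everything else on the bench as they are.

Things in the scene. Friction and masses are not known exactly. Their poses are not given: they have to be found in the camera images.
- panel: Flat mid-brown wooden frieze panel lying fixed on the bench, 180 (own x) x 300 (own y) x 25 mm thick; origin at the centre of its underside, z up. Four bosses stand in a row along its y axis (own x = 0, y = -105, -35, 35 and 105 mm); which boss is in which place varies. It carries carved relief at most 3 mm high.
- walnut_top (a point): Centre of the flat top face of the dark-brown walnut boss: a turned round button, head 32 mm across and 9 mm high, flat top about 25 mm across, on a 12 mm stem that slides straight down into the panel. At the start the underside of its head stands 9 to 12 mm above the panel's top face (top 43 to 46 mm above the bench); fully home the head rests on the panel and this point is 34 mm above the bench.
- walnut (a joint): How far the walnut boss has been pushed in, m: 0 = head 12 mm clear of the panel, 0.012 = fully home (hard stop), negative = pulled out. It starts between 0 and 0.003. Sliding friction of about 3 N, plus about 8 N per m/s; it stays where it is left. More than 40 N on it may split it.
- pale1_top (a point): Centre of the top of a pale maple boss, same shape as the walnut one, also standing 9 to 12 mm clear on the panel, not glued; leave it alone.
- pale2_top (a point): Centre of the top of the second pale maple boss, the same; leave it alone.
- pale3_top (a point): Centre of the top of the third pale maple boss, the same; leave it alone.
- timer: Glue timer: grey plastic box fixed on the bench, 100 (own x) x 130 (own y) x 45 mm high, dark display on its top; origin at the centre of its underside. Two round buttons stand on its top at own x = -20 mm, y = -33 and +33 mm; which colour is where varies.
- start_top (a point): Centre of the top of the green start button: cap 24 mm across, standing 12 mm above the timer's top (57 mm above the bench), pressed straight down, springs back.
- start (a joint): Travel of the green button, m: 0 = up, 0.005 = fully down (hard stop). Spring 900 N/m, so about 4.5 N fully down; it counts as pressed beyond 0.003. More than 40 N on it may break it.
- stop_top (a point): Centre of the top of the red stop button, the same size and height; leave it alone.
- stop (a joint): Travel of the red button, m: 0 = up.
- finial: Small loose pale turned finial standing upright on the panel beside the row of bosses (own x of the panel 64 to 72 mm), 30 mm across, 45 mm high; origin under its foot. Easily knocked.
- spindle: Loose turned wooden spindle standing on the bench to the right of the panel, 40 mm across, 80 mm high; origin under its foot.
- gouge: Loose carving gouge lying beyond the panel, 240 mm long, 20 mm high; origin below the ferrule, blade towards own +y.
- glue: Loose white glue bottle with an orange cap standing left of the timer, 56 mm across, 130 mm high; origin under its foot.
- offcut: Loose pale wood block 60 x 100 x 40 mm high, lying beyond the timer; origin at the centre of its underside.
- tin: Loose round amber wax jar with a dark cap, standing on the bench at the far right, 76 mm across, 75 mm high; origin under its foot.

How it is judged:
By the outcome, as a careful person would: the job done as asked, in the order asked, and still so for the second after the job is handed in, with the robot touching nothing.
It also fails if it takes over 48 s, if anything falls off the work surface, if the arm or the gripper's body presses on something with over 40 N, if the wrist force passes 120 N, or if a joint passes its speed limit or range.

ROBOT

A 6-joint arm with a two-finger parallel gripper is mounted at the origin on the work surface. World frame = base frame: x ahead of the robot, y to its left, z up, the work surface at z = 0. Lengths are in m, angles in rad, forces in N, time in s.
With the tool pointing down it reaches from about 0.25 to 0.775 m from the base axis. Payload 4 kg.
Tool frame: the origin (TCP) lies midway between the tips of the shut fingers; the grasp point (between the pads) lies 19 mm behind it; z points along the fingers, x is the direction in which the jaws open and shut, and the axes are right-handed (so a half turn about z gives the same grasp; the last joint's range is limited). The gripper opens to 94 mm and grips with 3 to 60 N. Pads are 16 mm wide; open, the fingers measure 119 mm over their backs; the gripper's body (75 mm by 177 mm) begins 78 mm behind the grasp point.
Start: joints at [-1.359, 0.087, 1.371, -0, 1.684, -0.103], TCP at [0.17, -0.523, 0.206] pointing down, gripper open.
Joint ranges: [-3.1, 3.1], [-0.76, 2.03], [0.27, 2.55], [-1.08, 4.22], [0.17, 2.65], [-2.57, 2.57]. Speed limits (rad/s): [2.79, 2.79, 3.14, 3.14, 3.14, 3.14].

INTERFACE

Orientations are given as [roll, pitch, yaw] about the fixed x, y, z axes, in that order (R = Rz(yaw) Ry(pitch) Rx(roll)).
In Python, from bench import robot gives the robot as it stands.
- The arm moves only by the shell command python3 -m handwheel 'ROWS'. ROWS is a JSON object of lists of equal length, an entry for each row: "delta_pos": the shift along the tool's x, y, z in mm, a list of three; "rotation": the turn, a rotation vector about the tool's x, y, z in rad, a list of three; "claw": the closure, from -1 (fully open) to 1 (shut). In form: {"delta_pos": [[tx, ty, tz], ...], "rotation": [[wx, wy, wz], ...], "claw": [claw, ...]}. A call has exactly 8 rows; each row shifts and turns the commanded pose from where the row before left it, along the tool's axes as they then stand; what a row does not reach is not made up. A row lasts 1/8 s, in which the tool goes at most 62.5 mm and 10.7 degrees, less where a joint would pass 70% of its speed; a pose out of reach is approached as far as the arm can. A call with a gripper value outside its range is refused whole. The fingers move at their own pace and stop on an object; the grip force is fixed at half the most. Time passes only in rows, so rows that do not move let the fingers close, or fill a call up. It gives the time, the measured TCP pose, the force and the opening at its end, in the units of the state.
- robot.get_obs(): the state, without advancing time (a new reading comes with each control period).
- robot.snapshot(name): name is "scene" or "top"; returns a dict with "color" (480x640x3 uint8, red, green, blue), "intrinsics" (3x3 intrinsics, pixels), "eye" and "rotation" of the camera in the world. Camera axes: x right, y down, z forward; pixel columns grow to the right and rows downward; lengths in m; the calibration is good to about 2 mm. A picture is of the moment at which its call begins. There is no depth.
- robot.close_job(): hands the job in, once; it reports no verdict.
The state is a dict: "time": time; "joint_positions": joint angles; "qvel": joint speeds; "joint_torque": joint torques, N m; "tool_pos": TCP position; "ee_rot": TCP orientation; "wrist_force": force on the tool from outside, world axes, zero at the start; "wrist_torque": the same for the moment, N m; "width": finger opening in m.
Only numpy, scipy, OpenCV 4.12 (cv2) and the standard library are available. Lean on these libraries where they do the work, as an engineer would, in place of code of your own. Each camera call takes 0.05 s, during which the arm holds its last target.

## Working session

There is one attempt and no reset: what is moved stays moved. The work goes in short steps, Python scripts to look and compute and a shell command to move; the robot and the scene stay as the last step left them, time stands still between calls to the robot, and variables do not carry over. Pictures are saved under pics/ and viewed, and the job is handed in when it is done.

```bash
mkdir -p pics
cat > h.py <<'E'
import numpy as np,cv2
from bench import robot
def snap(n,f):
    s=robot.snapshot(n); cv2.imwrite(f'pics/{f}.png',s['color'][:,:,::-1])
    np.savez(f'pics/{f}.npz',K=s['intrinsics'],e=s['eye'],R=s['rotation']); return s
def px2w(f,u,v,z):
    d=np.load(f'pics/{f}.npz'); r=d['R']@np.linalg.inv(d['K'])@[u,v,1]; return d['e']+r*(z-d['e'][2])/r[2]
def w2px(f,p):
    d=np.load(f'pics/{f}.npz'); c=d['K']@(d['R'].T@(np.array(p)-d['e'])); return c[:2]/c[2]
E
python3 - <<'E'
from h import *
for n in('scene','top'):
    s=snap(n,n+'0'); print(s['intrinsics'],s['eye'],s['rotation'])
print(robot.get_obs())
E
```

```text
[[435.76623811   0.         319.22942133]
 [  0.         435.76623811 234.45902586]
 [  0.           0.           1.        ]] [ 1.02032303 -0.24320491  0.94356642] [-2.64481596e+00 -4.68483767e-04  1.04408851e+00]
[[597.74797626   0.         319.90351532]
 [  0.         597.74797626 240.41508387]
 [  0.           0.           1.        ]] [0.49846332 0.02402899 1.4094943 ] [-3.0650227  -0.00600557 -1.54537719]
{'time': 0.1, 'joint_positions': array([-1.35910181e+00,  8.78647304e-02,  1.37209620e+00,  9.70172829e-07,
        1.68362941e+00, -1.03101749e-01]), 'qvel': array([ 0.00150117, -0.00221055, -0.00404823,  0.00046476,  0.00129778,
        0.00099263]), 'joint_torque': array([ 2.56564250e-03, -3.41253519e+01, -3.03300798e+01,  7.20746513e-02,
        3.04791739e-02, -1.02039057e-04]), 'tool_pos': array([ 0.17018073, -0.5224774 ,  0.2044337 ]), 'ee_rot': array([-3.14138609e+00,  1.98697697e-03, -1.25599975e+00]), 'wrist_force': array([0.63290502, 0.07504797, 0.39191448]), 'wrist_torque': array([ 0.03981847, -0.03047349,  0.01931144]), 'width': 0.09407572816044847}
```

View pics/scene0.png

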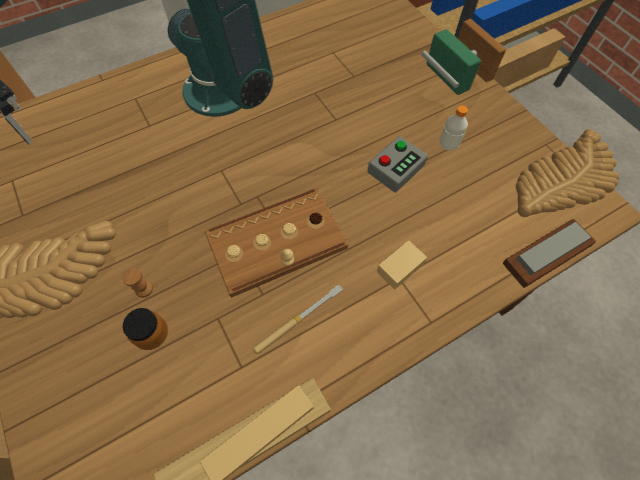

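View pics/top0.png

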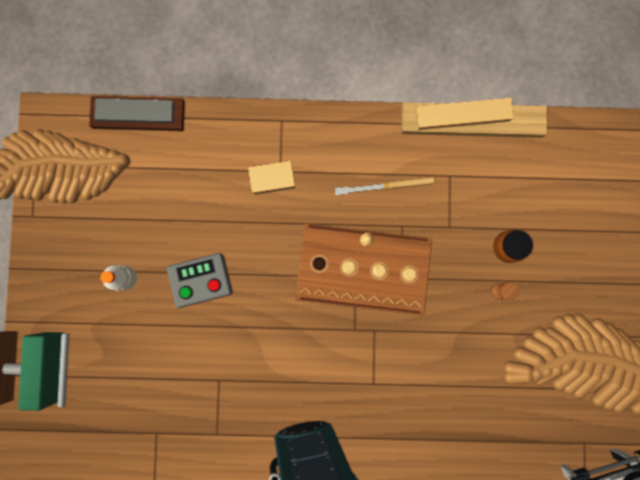

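```bash
cat >> h.py <<'E'
from scipy.spatial.transform import Rotation as Ro
def _ld(f):
    d=np.load(f'pics/{f}.npz'); return d['K'],d['e'],Ro.from_euler('xyz',d['R']).as_matrix()
def px2w(f,u,v,z):
    K,e,R=_ld(f); r=R@np.linalg.inv(K)@[u,v,1]; return e+r*(z-e[2])/r[2]
def w2px(f,p):
    K,e,R=_ld(f); c=K@(R.T@(np.array(p)-e)); return c[:2]/c[2]
def crop(f,x,y,w,h,k,o):
    i=cv2.imread(f'pics/{f}.png')[y:y+h,x:x+w]; cv2.imwrite(f'pics/{o}.png',cv2.resize(i,None,fx=k,fy=k,interpolation=cv2.INTER_CUBIC))
E
python3 - <<'E'
from h import *
print('walnut',px2w('top0',319,263,.044),px2w('scene0',316,217,.044))
print('green',px2w('top0',186,292.5,.057),px2w('scene0',401,146,.057))
print('red',px2w('top0',214,285.5,.057),px2w('scene0',385,160,.057))
crop('top0',290,215,150,105,5,'c1'); crop('top0',160,245,80,70,8,'c2')
crop('scene0',200,180,155,120,5,'c3'); crop('scene0',360,130,75,65,8,'c4')
E
```

```text
walnut [0.55161668 0.01924187 0.044     ] [0.55385115 0.01957056 0.044     ]
green [0.47703775 0.31691252 0.057     ] [0.48567933 0.31417512 0.057     ]
red [0.49434236 0.25457555 0.057     ] [0.50258147 0.25240861 0.057     ]
```

View pics/c1.png

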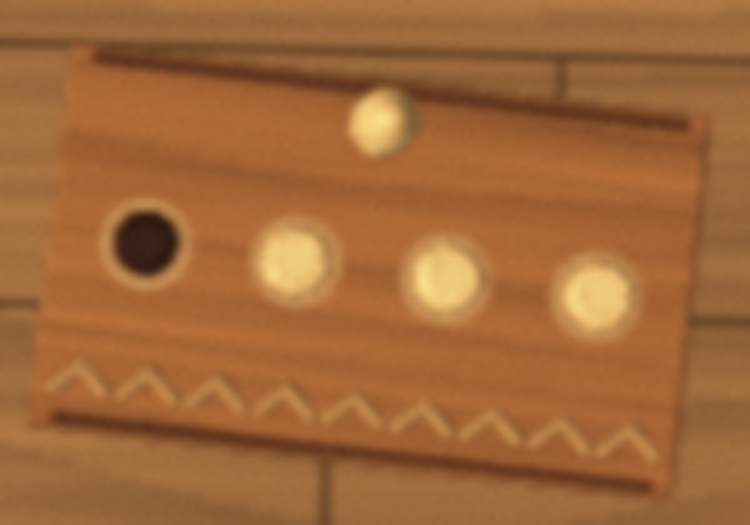

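View pics/c2.png

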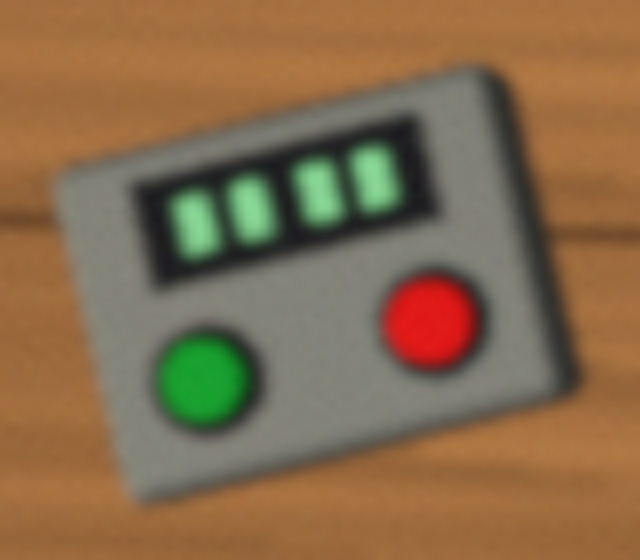

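View pics/c3.png

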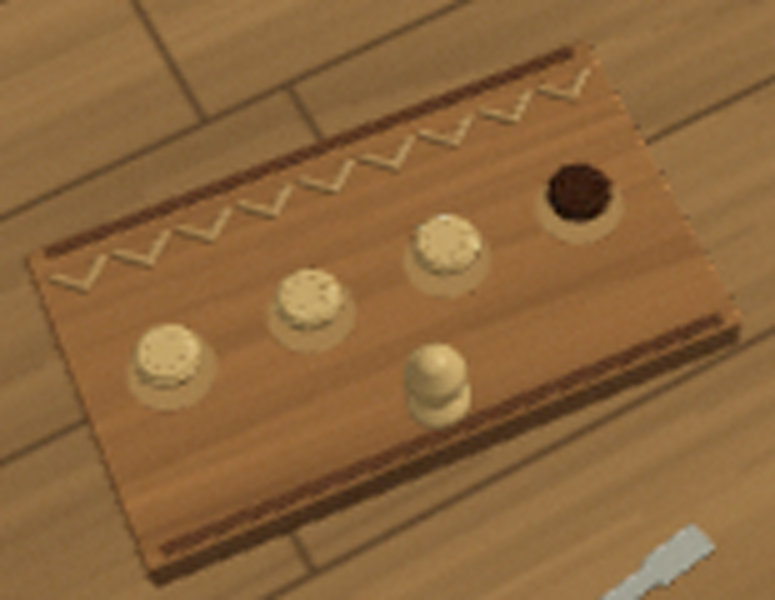

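View pics/c4.png

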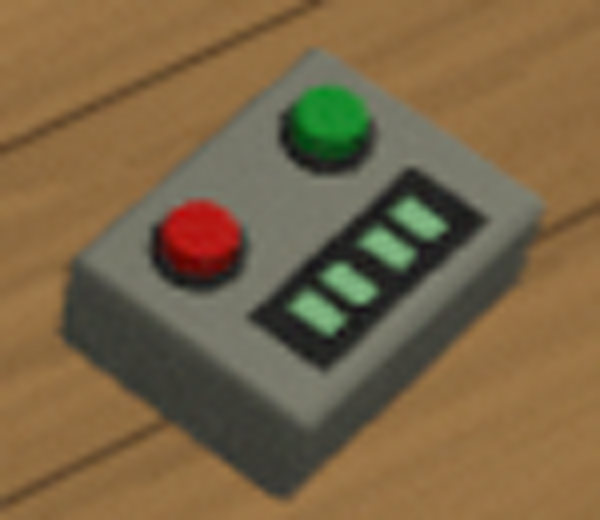

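The walnut is at the left end of the row: top view (319,263), scene (316,218). The green button is at top (185,292), scene (401,144), with the red beside it. Next I refine these and check the spacings.

Run:
```python
from h import *
def f(n,c,k,x0,y0,z): return px2w(n,x0+(c[0]+.5)/k-.5,y0+(c[1]+.5)/k-.5,z)
T=[f('top0',c,5,290,215,.0445) for c in[(147,243),(293,261),(445,279),(596,297)]]
S=[f('scene0',c,5,200,180,.0445) for c in[(580,190),(447,242),(310,297),(168,354)]]
for t,s in zip(T,S): print(t,s)
for a in(T,S): print([np.linalg.norm(a[i+1]-a[i]) for i in range(3)])
d=(T[0]-T[3]);print('panel yaw',np.arctan2(d[1],d[0])-np.pi/2)
g=[f('top0',(203,380),8,160,245,.057),f('scene0',(331,111),8,360,130,.057)]
r=[f('top0',(431,321),8,160,245,.057),f('scene0',(203,226),8,360,130,.057)]
print(g,r,[np.linalg.norm(a-b) for a,b in zip(g,r)])
print('finial',f('top0',(380,122),5,290,215,.06))
```

```text
[0.55114063 0.01923196 0.0445    ] [0.55507733 0.01775991 0.0445    ]
[ 0.5446335  -0.04762696  0.0445    ] [ 0.54822764 -0.05092172  0.0445    ]
[ 0.53819865 -0.1172037   0.0445    ] [ 0.54203634 -0.12015589  0.0445    ]
[ 0.53175413 -0.18630208  0.0445    ] [ 0.53579145 -0.18994967  0.0445    ]
[np.float64(0.06717483180103848), np.float64(0.06987367428621717), np.float64(0.06939825126930534)]
[np.float64(0.0690223461464852), np.float64(0.06951045067084054), np.float64(0.07007260332886162)]
panel yaw -0.0940443567103737
[array([0.47795774, 0.31934238, 0.057     ]), array([0.47859145, 0.31899251, 0.057     ])] [array([0.49613522, 0.25591289, 0.057     ]), array([0.49668968, 0.25623356, 0.057     ])] [np.float64(0.06598273039744346), np.float64(0.06531639216689414)]
finial [ 0.60806478 -0.08486427  0.06      ]
```

```bash
cat >> h.py <<'E'
def to(p):
    o=robot.get_obs(); R=Ro.from_euler('xyz',o['ee_rot']).as_matrix()
    print('t',o['time'],'pos',o['tool_pos'],'rot',o['ee_rot'],'F',o['wrist_force'],'w',o['width'])
    print('delta mm',1000*R.T@(np.array(p)-o['tool_pos']))
E
python3 -c "
from h import *
to([.553,.0195,.12])"
```

```text
t 0.1 pos [ 0.17018073 -0.5224774   0.2044337 ] rot [-3.14138609e+00  1.98697697e-03 -1.25599975e+00] F [0.63290502 0.07504797 0.39191448] w 0.09407572816044847
delta mm [-396.64607169 -531.79837459   85.33184462]
```

```bash
python3 -m handwheel '{"delta_pos": [[-10,-13,0],[-25,-33,0],[-27,-36,0],[-27,-36,0],[-27,-36,0],[-27,-36,0],[-27,-36,0],[-27,-36,0]], "rotation": [[0,0,0],[0,0,0],[0,0,0],[0,0,0],[0,0,0],[0,0,0],[0,0,0],[0,0,0]], "claw": [1,1,1,1,1,1,1,1]}'
python3 -m handwheel '{"delta_pos": [[-27,-36,0],[-27,-36,0],[-27,-36,0],[-27,-36,0],[-27,-36,0],[-27,-36,25],[-27,-36,25],[-10,-18,25]], "rotation": [[0,0,0],[0,0,0],[0,0,0],[0,0,0],[0,0,0],[0,0,0],[0,0,0],[0,0,0]], "claw": [1,1,1,1,1,1,1,1]}'
python3 -c "
from h import *
to([.553,.0195,.07])"
```

```text
time: 1.1
tool_pos: [0.359, -0.2522, 0.2054]
ee_rot: [-3.141, 0.0, -1.256]
wrist_force: [1.2, 0.2, 0.7]
width: 0.0175
time: 2.1
tool_pos: [0.5536, 0.0214, 0.1295]
ee_rot: [3.142, 0.001, -1.253]
wrist_force: [-0.6, -0.2, -0.0]
width: 0.0005
t 2.1 pos [0.5536099  0.02135551 0.1294976 ] rot [ 3.14151917e+00  7.86855888e-04 -1.25295180e+00] F [-0.64895312 -0.20775915 -0.02306257] w 0.0005491607945267378
delta mm [ 1.61877662  1.15486607 59.49643   ]
```

```bash
python3 -m handwheel '{"delta_pos": [[1.5,1,15],[0,0,15],[0,0,15],[0,0,13],[0,0,0],[0,0,0],[0,0,0],[0,0,0]], "rotation": [[0,0,0],[0,0,0],[0,0,0],[0,0,0],[0,0,0],[0,0,0],[0,0,0],[0,0,0]], "claw": [1,1,1,1,1,1,1,1]}'
python3 - <<'E'
from h import *
to([.553,.0195,.034])
snap('scene','s1'); snap('top','t1')
print(w2px('s1',robot.get_obs()['tool_pos']))
a=cv2.imread('pics/s1.png')[150:270,250:390]; b=cv2.imread('pics/t1.png')[210:330,250:390]
cv2.imwrite('pics/d1.png',np.vstack([cv2.resize(i,None,fx=2.8*1,fy=2.4,interpolation=2) for i in(a,b)])) if 0 else cv2.imwrite('pics/d1.png',np.hstack([cv2.resize(i[:,20:120],None,fx=4,fy=4,interpolation=2) for i in(a,b)]))
E
```

```text
time: 3.1
tool_pos: [0.5535, 0.0165, 0.0731]
ee_rot: [-3.141, -0.001, -1.256]
wrist_force: [-0.2, 0.3, -0.7]
width: 0.0004
t 3.1 pos [0.55345122 0.0165136  0.07305382] rot [-3.14056395e+00 -5.00174636e-04 -1.25595968e+00] F [-0.21530628  0.28693238 -0.73439415] w 0.000426433991263681
delta mm [-2.99886426 -0.45555788 39.05281029]
[314.68115636 211.08006294]
```

View pics/d1.png

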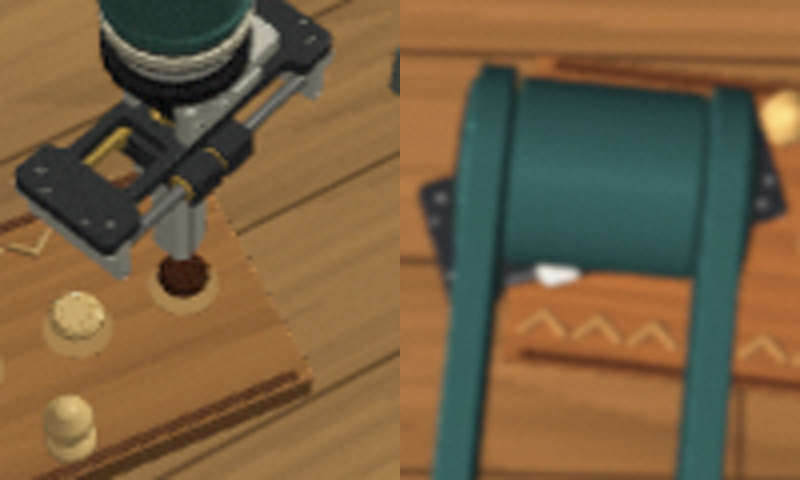

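The closed fingertips hover just above the walnut in the scene view (tip about (180,250) in the crop, boss at (183,272)). They are about 3 mm off along tool x, so I correct that on the way down.

```bash
python3 -m handwheel '{"delta_pos": [[-2.5,-0.5,8],[0,0,8],[0,0,4],[0,0,2],[0,0,0],[0,0,0],[0,0,0],[0,0,0]], "rotation": [[0,0,0],[0,0,0],[0,0,0],[0,0,0],[0,0,0],[0,0,0],[0,0,0],[0,0,0]], "claw": [1,1,1,1,1,1,1,1]}'
python3 -c "
from h import *
to([.553,.0195,.034])"
```

```text
time: 4.2
tool_pos: [0.5529, 0.019, 0.0507]
ee_rot: [-3.141, -0.0, -1.256]
wrist_force: [-0.8, 0.5, -0.5]
width: 0.0004
t 4.2 pos [0.55292631 0.0190462  0.05069989] rot [-3.14112564e+00 -2.47841322e-04 -1.25600552e+00] F [-0.80485698  0.48626034 -0.48762145] w 0.00044055286592467423
delta mm [-0.41282554 -0.20277045 16.69988118]
```

```bash
python3 -m handwheel '{"delta_pos": [[0,0,1.5],[0,0,1.5],[0,0,1.5],[0,0,1.5],[0,0,1.5],[0,0,1.5],[0,0,1.5],[0,0,1.5]], "rotation": [[0,0,0],[0,0,0],[0,0,0],[0,0,0],[0,0,0],[0,0,0],[0,0,0],[0,0,0]], "claw": [1,1,1,1,1,1,1,1]}'
python3 -m handwheel '{"delta_pos": [[0,0,0.5],[0,0,0.5],[0,0,0.5],[0,0,0],[0,0,0],[0,0,0],[0,0,0],[0,0,0]], "rotation": [[0,0,0],[0,0,0],[0,0,0],[0,0,0],[0,0,0],[0,0,0],[0,0,0],[0,0,0]], "claw": [1,1,1,1,1,1,1,1]}'
```

```text
time: 5.2
tool_pos: [0.5527, 0.0191, 0.0386]
ee_rot: [-3.142, -0.0, -1.256]
wrist_force: [-1.3, 0.3, 2.9]
width: 0.0004
time: 6.2
tool_pos: [0.5527, 0.0191, 0.0369]
ee_rot: [3.142, -0.0, -1.256]
wrist_force: [-0.7, 0.7, 0.6]
width: 0.0004
```

```bash
python3 -m handwheel '{"delta_pos": [[0,0,0.5],[0,0,0.5],[0,0,0.5],[0,0,0.5],[0,0,0.3],[0,0,0],[0,0,0],[0,0,0]], "rotation": [[0,0,0],[0,0,0],[0,0,0],[0,0,0],[0,0,0],[0,0,0],[0,0,0],[0,0,0]], "claw": [1,1,1,1,1,1,1,1]}'
python3 -m handwheel '{"delta_pos": [[0,0,0.3],[0,0,0.3],[0,0,0],[0,0,0],[0,0,0],[0,0,0],[0,0,0],[0,0,0]], "rotation": [[0,0,0],[0,0,0],[0,0,0],[0,0,0],[0,0,0],[0,0,0],[0,0,0],[0,0,0]], "claw": [1,1,1,1,1,1,1,1]}'
```

```text
time: 7.2
tool_pos: [0.5528, 0.019, 0.0346]
ee_rot: [3.142, -0.0, -1.256]
wrist_force: [-2.1, -0.0, 1.3]
width: 0.0007
time: 8.2
tool_pos: [0.5528, 0.0191, 0.0343]
ee_rot: [-3.142, -0.0, -1.256]
wrist_force: [-3.0, 0.9, 4.9]
width: 0.0004
```

```bash
python3 -m handwheel '{"delta_pos": [[0,0,0.3],[0,0,0],[0,0,0],[0,0,0],[0,0,0],[0,0,0],[0,0,0],[0,0,0]], "rotation": [[0,0,0],[0,0,0],[0,0,0],[0,0,0],[0,0,0],[0,0,0],[0,0,0],[0,0,0]], "claw": [1,1,1,1,1,1,1,1]}'
```

```text
time: 9.2
tool_pos: [0.5528, 0.019, 0.0342]
ee_rot: [-3.141, -0.0, -1.256]
wrist_force: [-3.2, -0.3, 5.9]
width: 0.0007
```

```bash
python3 -m handwheel '{"delta_pos": [[0,0,0.4],[0,0,0],[0,0,0.4],[0,0,0],[0,0,0],[0,0,0],[0,0,0],[0,0,0]], "rotation": [[0,0,0],[0,0,0],[0,0,0],[0,0,0],[0,0,0],[0,0,0],[0,0,0],[0,0,0]], "claw": [1,1,1,1,1,1,1,1]}'
```

```text
time: 10.2
tool_pos: [0.5528, 0.0191, 0.0342]
ee_rot: [-3.141, -0.0, -1.256]
wrist_force: [-4.6, 0.0, 8.6]
width: 0.0002
```

Hard stop: 0.8 mm more command gave no motion, only extra force (8.6 N, well above the 3 N friction), at z = 34.2 mm. Now I withdraw and look.

```bash
python3 -m handwheel '{"delta_pos": [[0,0,-3],[0,0,-7],[0,0,-15],[0,0,-20],[0,0,-20],[0,0,-20],[0,0,0],[0,0,0]], "rotation": [[0,0,0],[0,0,0],[0,0,0],[0,0,0],[0,0,0],[0,0,0],[0,0,0],[0,0,0]], "claw": [1,1,1,1,1,1,1,1]}'
python3 - <<'E'
from h import *
to([.4783,.319,.11]); snap('scene','s2'); crop('s2',200,150,200,150,4,'d2')
E
```

```text
time: 11.2
tool_pos: [0.5525, 0.0191, 0.1176]
ee_rot: [3.141, 0.0, -1.256]
wrist_force: [-0.6, -0.1, 0.1]
width: 0.0002
t 11.2 pos [0.55251137 0.01905087 0.11755453] rot [ 3.14107266e+00  9.46697878e-05 -1.25603468e+00] F [-0.565203   -0.11668281  0.09516725] w 0.00019321427522994868
delta mm [-308.18705397  -22.29976259    7.57211553]
```

View pics/d2.png

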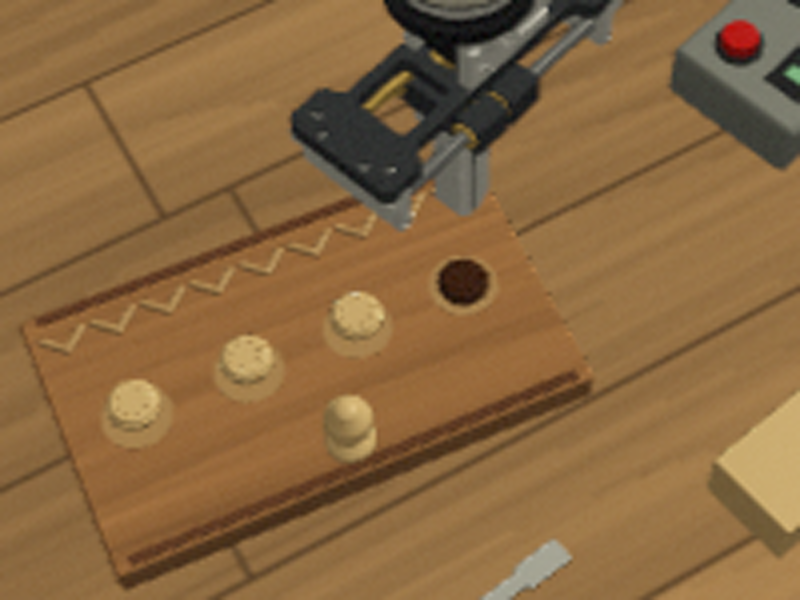

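The walnut at (463,282) in the crop now sits concentric on its ring, flush, and its neighbours and the finial are unchanged. Next is the timer.

```bash
python3 -m handwheel '{"delta_pos": [[-20,-1,0],[-45,-4,0],[-50,-4,0],[-55,-4,0],[-55,-4,0],[-45,-3,0],[-28,-2,0],[-10,0,0]], "rotation": [[0,0,0],[0,0,0],[0,0,0],[0,0,0],[0,0,0],[0,0,0],[0,0,0],[0,0,0]], "claw": [1,1,1,1,1,1,1,1]}'
python3 -m handwheel '{"delta_pos": [[0,0,10],[0,0,12],[0,0,12],[0,0,8],[0,0,2],[0,0,0],[0,0,0],[0,0,0]], "rotation": [[0,0,0],[0,0,0],[0,0,0],[0,0,0],[0,0,0],[0,0,0],[0,0,0],[0,0,0]], "claw": [1,1,1,1,1,1,1,1]}'
python3 - <<'E'
from h import *
to([.4783,.319,.06]); snap('scene','s3'); crop('s3',330,90,150,110,5,'d3')
E
```

```text
time: 12.25
tool_pos: [0.4765, 0.3208, 0.1171]
ee_rot: [3.14, -0.0, -1.253]
wrist_force: [-0.4, -0.0, -0.3]
width: 0.0005
time: 13.25
tool_pos: [0.4786, 0.3189, 0.0745]
ee_rot: [-3.141, 0.0, -1.256]
wrist_force: [-0.2, 0.3, -0.7]
width: 0.0008
t 13.25 pos [0.47858591 0.31893377 0.07448826] rot [-3.14060891e+00  9.03045956e-05 -1.25591953e+00] F [-0.15614181  0.29722245 -0.71435863] w 0.0007538944514398004
delta mm [-0.15020626  0.26559124 14.48801948]
```

View pics/d3.png

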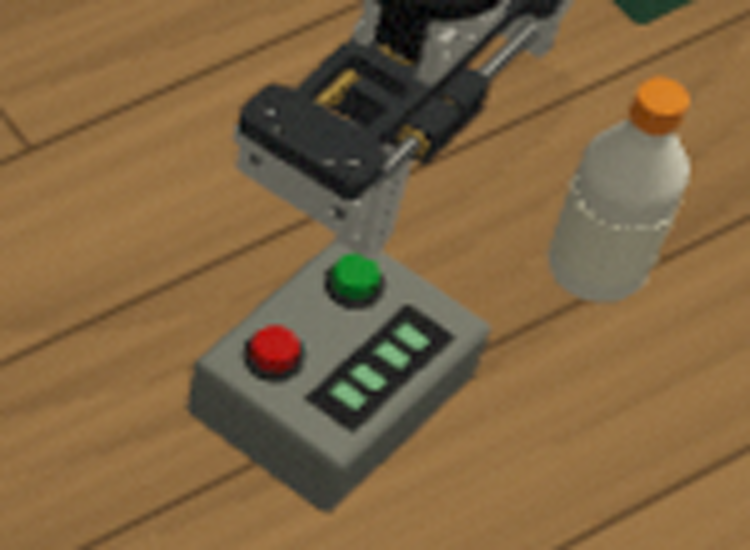

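The tips are directly above the green cap (355,272 in the crop), clear of the red button and the bottle. Pressing now.

```bash
python3 -m handwheel '{"delta_pos": [[0,0,5],[0,0,5],[0,0,4],[0,0,2],[0,0,1],[0,0,1],[0,0,1],[0,0,1]], "rotation": [[0,0,0],[0,0,0],[0,0,0],[0,0,0],[0,0,0],[0,0,0],[0,0,0],[0,0,0]], "claw": [1,1,1,1,1,1,1,1]}'
python3 -m handwheel '{"delta_pos": [[0,0,0.7],[0,0,0.7],[0,0,0.7],[0,0,0.5],[0,0,0],[0,0,0],[0,0,0],[0,0,0]], "rotation": [[0,0,0],[0,0,0],[0,0,0],[0,0,0],[0,0,0],[0,0,0],[0,0,0],[0,0,0]], "claw": [1,1,1,1,1,1,1,1]}'
```

```text
time: 14.3
tool_pos: [0.4783, 0.3187, 0.0543]
ee_rot: [-3.141, -0.0, -1.256]
wrist_force: [-1.8, -1.1, 2.4]
width: 0.0005
time: 15.3
tool_pos: [0.4784, 0.3187, 0.0523]
ee_rot: [-3.141, -0.0, -1.256]
wrist_force: [-2.8, -0.6, 6.8]
width: 0.0006
```

Pressed 4.7 mm at 6.8 N, past the 3 mm point and about at the stop. Releasing.

```bash
python3 -m handwheel '{"delta_pos": [[0,0,-1],[0,0,-3],[0,0,-6],[0,0,-15],[0,0,-30],[0,0,-40],[0,0,-30],[0,0,-10]], "rotation": [[0,0,0],[0,0,0],[0,0,0],[0,0,0],[0,0,0],[0,0,0],[0,0,0],[0,0,0]], "claw": [1,1,1,1,1,1,1,1]}'
python3 -m handwheel '{"delta_pos": [[10,10,0],[20,30,0],[20,30,0],[20,30,0],[20,30,0],[10,10,0],[0,0,0],[0,0,0]], "rotation": [[0,0,0],[0,0,0],[0,0,0],[0,0,0],[0,0,0],[0,0,0],[0,0,0],[0,0,0]], "claw": [1,1,1,1,1,1,1,1]}'
python3 - <<'E'
from h import *
to([.4783,.319,.06]); snap('scene','s4');snap('top','t4'); print(robot.get_obs()['qvel'])
a=cv2.imread('pics/s4.png')[120:300,190:480];cv2.imwrite('pics/d4.png',cv2.resize(a,None,fx=2.7,fy=2.7,interpolation=2))
E
```

```text
time: 16.3
tool_pos: [0.4796, 0.3194, 0.1898]
ee_rot: [-3.136, 0.001, -1.256]
wrist_force: [0.9, 0.4, 0.6]
width: 0.0003
time: 17.3
tool_pos: [0.3765, 0.1807, 0.1859]
ee_rot: [3.141, 0.0, -1.256]
wrist_force: [-0.5, -0.5, -0.2]
width: 0.0006
t 17.3 pos [0.37651394 0.18066801 0.18592056] rot [ 3.14118501e+00  2.69480295e-04 -1.25591954e+00] F [-0.51929938 -0.52036991 -0.21420748] w 0.0006195437932610666
delta mm [ -99.97381848 -139.67435897  125.89057321]
[ 0.00316368  0.00073184 -0.00190973 -0.0010143   0.00468006 -0.0004227 ]
```

View pics/d4.png

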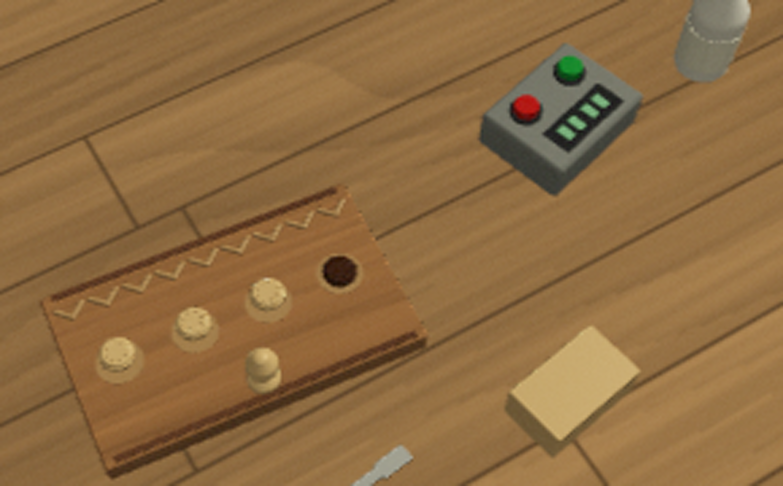

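View pics/t4.png

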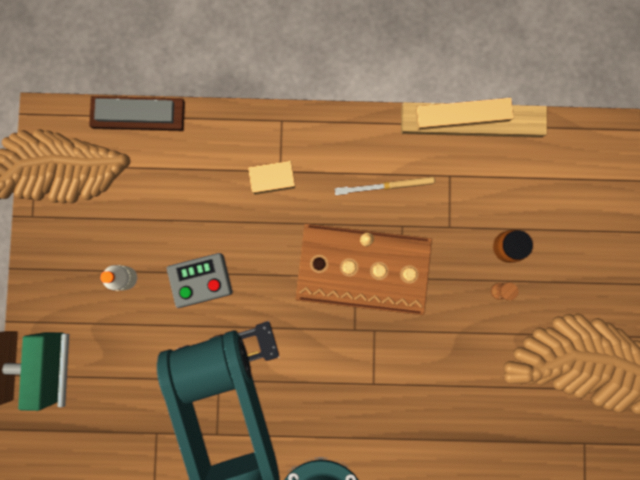

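The walnut is home (crop (340,271)), the green button is back up (570,68), and all else is where it was. One numeric check of the walnut's height, then hand in.

Run:
```python
from h import *
def c(f):
    i=cv2.imread(f'pics/{f}.png').astype(int); m=(i.sum(2)<150); w=np.zeros_like(m); w[200:240,300:335]=m[200:240,300:335]; y,x=np.nonzero(w); return x.mean(),y.mean(),len(x)
print(c('scene0'),c('s4'),'expected shift 44.5->34:',w2px('s4',[.553,.0195,.034])-w2px('s4',[.553,.0195,.0445]))
robot.close_job()
```

```text
(np.float64(315.25471698113205), np.float64(218.14150943396226), 106) (np.float64(315.25961538461536), np.float64(220.04807692307693), 104) expected shift 44.5->34: [0.02800595 2.22268526]
the job is handed in; nothing more can be done
```

The walnut boss is fully home, and the green start button was pressed and released after it. The arm then withdrew, and I handed the job in at about 17.4 s.

- **Walnut boss:** I pushed it down slowly with the shut fingertips. It stopped at z = 34.2 mm; a further 0.8 mm of command gave no motion and raised the force only to 8.6 N. In the last picture it sits flush. Its image shifted 1.9 px, about 9 mm, which is at the low end of the 9–12 mm expected.
- **Green button:** It went down about 4.7 mm (past the 3 mm that counts as pressed) at 6.8 N. After release it stands up again in the picture.
- **Everything else:** By eye, the last pictures show the three pale bosses, the red button, the finial and the other items unmoved. The arm was clear of everything, with wrist force under 1 N.

No check failed. The only disagreement was between the two cameras' first measurements of the walnut, about 4 mm apart. I aimed midway, so contact may have been up to about 2 mm off centre, which is still on the flat top.

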